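# Open the warmer's tank over its drip tray

## Task

Get the left tank of the chocolate warmer ready for filling. First slide the loose drip tray back until it sits flush and square against the warmer's front, under both taps; then unscrew the left filler cap (left as the robot sees it): one cap has a right-hand thread, the other a left-hand one, and nobody marked which, so try it both ways. Finish still holding the cap, mouth down, in the air over the middle of the tray, where it can drip, touching neither tray nor warmer; leave the right cap and everything else alone.

Things in the scene. Friction and masses are not known exactly. Their poses are not given: they have to be found in the camera images.
- warmer: twin-tank chocolate warmer, a fixed steel box, 150 (x) by 290 (y) by 115 mm high with two black filler caps on its flat top and, on its front, two taps at y = +75 and -75 mm that stick out 26 mm (spouts end 50 mm, levers 95 mm above the worktop). Origin at the centre of its underside; its -x axis points out of the front (to the robot), +y to the robot's left
- warmer_front (a point): middle of the warmer's front face at worktop level; axes as the warmer's (its +x points into the warmer)
- drip_tray: loose drip tray, an open steel pan with a grate, 110 (x) by 220 (y) by 24 mm high, 0.4 to 0.8 kg. Origin at the centre of its underside; its +x side is the straight rear edge that goes against the warmer. It starts 25 to 60 mm short of the warmer, a little askew. Grate top 18 mm up; a bar handle along the near (-x) edge
- tray_rear (a point): middle of the tray's rear (+x) edge, at worktop level, 55 mm from the tray's centre
- tray_handle (a point): middle of the tray's handle: a straight 9 mm round bar, 72 mm long along the tray's y, its axis 55 mm above the worktop, 51.5 mm to -x of the tray's centre; clear below down to the tray's rim at 24 mm
- left_cap: black knurled screw cap of the left tank, round, 58 mm diameter, 44 mm high, about 0.09 kg; grip it round its upper 25 mm. Origin at the centre of its open underside, 116 mm above the worktop when screwed home; z points up, along the thread. It cannot be pulled off without turning; lift it straight up at least 30 mm to clear the neck
- left_neck (a point): axis of the left filler neck on the warmer's top, under the cap. Quarter-turn two-start thread of unknown hand, right or left, that changes from start to start. Wrong way: goes solid within 10 degrees. Right way: turns easily, climbs 4 mm in the first 50 degrees, lifts off anywhere from 65 to 110 degrees, stops at about 125. Its axes are the warmer's
- right_cap: the same kind of cap on the right tank, of the opposite thread hand; to be left alone
- cup: white cup, 93 mm wide with a handle, 59 mm tall; a bystander, to be left alone. Origin at the centre of its underside
- sweet_wrapped: wrapped sweet, 49x75x35 mm; a bystander, to be left alone. Origin at the centre of its underside
- sweet_star: star-shaped sweet, 51x48x20 mm; a bystander, to be left alone. Origin at the centre of its underside
- teaspoon: teaspoon, 132 mm long, lying; a bystander, to be left alone. Origin at the centre of its underside
- pitcher: steel milk pitcher, 87x126x105 mm; a bystander, to be left alone. Origin at the centre of its underside
- glass: shot glass, 49 mm wide, 62 mm tall; a bystander, to be left alone. Origin at the centre of its underside
Not all that is in view belongs to the job. What is shaped like the left_cap but pink or red is not meant.

How it is judged:
On the way, in this order (a step that is already met when the one before it is completed fails the run):
1. the drip tray sits flush and square against the warmer's front while the left cap is still screwed on (x of tray_rear in the frame of warmer_front above -0.004 m and angle between the y axis of drip_tray and the y axis of warmer, either way round below 0.04 rad and y of tray_rear in the frame of warmer_front between -0.035 and 0.035 m and z of left_cap in the frame of warmer below 0.135 m), for 0.2 s.
2. the left cap is unscrewed and lifted clear of its neck in the gripper (z of left_cap in the frame of warmer above 0.145 m and contact force between the fingers and left_cap above 1 N), for 0.1 s.
At the end, for the whole second after the job is handed in: tray within 4 mm of the warmer's front, square within 0.04 rad, centred within 35 mm; left cap held by the fingers, still, within 45 mm (x) and 100 mm (y) of the tray's centre, underside over 60 mm above the worktop, mouth down within 0.35 rad, touching neither tray nor warmer (x of tray_rear in the frame of warmer_front above -0.004 m and angle between the y axis of drip_tray and the y axis of warmer, either way round below 0.04 rad and y of tray_rear in the frame of warmer_front between -0.035 and 0.035 m and contact force between the fingers and left_cap above 1 N and x of left_cap in the frame of drip_tray between -0.045 and 0.045 m and y of left_cap in the frame of drip_tray between -0.1 and 0.1 m and height (world z) of left_cap above 0.06 m and angle between left_cap's own z axis and vertical below 0.35 rad and linear speed of left_cap below 0.03 m/s and contact force between left_cap and drip_tray below 0.1 N and contact force between left_cap and warmer below 0.1 N); the arm keeps its last pose, push and grip.
It fails at once if the right cap is turned or taken off (distance of right_cap from where it was at the start of the episode above 0.008 m or angle between the x axis of right_cap and the x axis of warmer, either way round above 0.4 rad).
It fails at once if a bystander on the worktop is pushed about (distance of any of cup, sweet_wrapped, sweet_star, teaspoon, glass from where it was at the start of the episode above 0.03 m).
It also fails if it takes over 64 s, if anything falls off the work surface, if the arm or the gripper's body presses on something with over 40 N, if the wrist force passes 120 N, or if a joint passes its speed limit or range.

## Robot

A 7-joint arm with a two-finger parallel gripper is mounted at the origin on a cart in front of the work surface, level with it; the furniture and walls round the work are solid. World frame = base frame: x ahead of the robot, y to its left, z up, the work surface at z = 0. Lengths are in m, angles in rad, forces in N, time in s.
With the tool pointing down it reaches from about 0.375 to 0.925 m from the base axis. Payload 3.1 kg.
Tool frame: the origin (TCP) lies between the finger pads; the fingertips stand 19 mm ahead of it and the grasp point (between the pads) is the TCP; z points along the fingers, y is the direction in which the jaws open and shut (so a half turn about z gives the same grasp; the last joint's range is limited). The gripper opens to 85 mm and grips with 20 to 120 N. Pads are 22 mm wide; open, the fingers measure 114 mm over their backs; the gripper's body (76 mm by 85 mm) begins 54 mm behind the grasp point. The pads swing forward as they close: fully open they stand 13 mm farther back than shut.
Start: joints at [-1.268, 0.383, 0.044, 1.598, -0.018, 1.161, -0.05], TCP at [0.254, 0.598, 0.227] pointing down, gripper open.
Joint ranges: [-2.61, 2.61], [-0.41, 2.15], [-1.48, 1.57], [0, 2.5], [-1.57, 4.71], [0.05, 1.97], [-2.85, 2.85]. Speed limits (rad/s): [2.79, 2.79, 3.14, 3.14, 3.14, 3.14, 3.14].

## Interface

Orientations are given as a unit quaternion [x, y, z, w].
In Python, from bench import move_ptp, movel, move_j, move_gripper, pause, inverse_kinematics, read_camera, camera_params, MotionError, sign_off, look_for, tip_of, read_time_s, read_qpos, read_joint_vel, read_effort, read_eef_pos, read_tcp_rot, read_ft_force, read_ft_torque, read_finger_gap gives the robot as it stands. Calls block until the motion is done:
- move_ptp(position, orientation): joint-space move of the TCP to a pose.
- movel(position, orientation=None, speed=0.15): straight line of the TCP; orientation=None keeps the orientation; speed is the mean speed in m/s.
- move_j(angles): joint-space move.
- move_gripper(opening, effort=None): finger opening in m; effort is the grip in N (None keeps the last); returns when the fingers have stopped.
- pause(seconds).
- inverse_kinematics(position, orientation): joint angles nearest the present ones, or None.
- read_camera(name): name is "scene" or "top" or "wrist"; returns the picture (384x512x3 uint8, red, green, blue); there is no depth.
- camera_params(name): a dict with "K" (3x3 intrinsics, pixels), "camera_from_world" (4x4, takes a point from world to camera coordinates). Camera axes: x right, y down, z forward; pixel columns grow to the right and rows downward; lengths in m; the calibration is good to about 2 mm. A picture is of the moment at which its call begins: read the wrist's pose just before it. camera_params takes no time and is no camera call; for the wrist camera it gives the pose at the moment of the call.
A pose or a line that the arm cannot do raises MotionError and nothing moves.
- sign_off(): hands the job in, once; it reports no verdict.
Trained networks look in the newest picture that a camera, given by its name, has taken for a name from the list of things; names that differ only in an ending like _2 or _b are one class to them, and where a whole thing is asked for, a point or a joint stands for the part that bears it (a point fixed in the world has none). Each returns a list of dicts, best first, with "confidence" (0 to 1); they miss things now and then, are a little off and sometimes report something else, mostly with a low value. They report only what shows in the picture. A call takes as long as a camera call. They do not tell look-alikes from the thing itself.
- look_for(camera, name): "at" ([column, row] in pixels, amid what is visible of it).
- tip_of(camera, name): "at" ([column, row] in pixels: a listed point, or the origin of a listed thing).
Readings, each from a call of its own:
- read_time_s(): time.
- read_qpos(): joint angles.
- read_joint_vel(): joint speeds.
- read_effort(): joint torques, N m.
- read_eef_pos(): TCP position.
- read_tcp_rot(): TCP orientation.
- read_ft_force(): force on the tool from outside, world axes, zero at the start.
- read_ft_torque(): the same for the moment, N m.
- read_finger_gap(): finger opening in m.
Only numpy, scipy, OpenCV 4.12 (cv2) and the standard library are available. Lean on these libraries where they do the work, as an engineer would, in place of code of your own. Each camera call takes 0.05 s, during which the arm holds its last target.

## Working session

There is one attempt and no reset: what is moved stays moved. The work goes in short steps, each a Python script; the robot and the scene stay as the last script left them, time stands still between calls to the robot, and variables do not carry over. Pictures are saved under pics/ and viewed, and the job is handed in when it is done.

```bash
ls; mkdir -p pics; python3 - <<'E'
from bench import *
import cv2
for c in ["scene","top"]:
    im=read_camera(c); cv2.imwrite(f"pics/{c}0.png",im[:,:,::-1])
    p=camera_params(c); print(c,p["K"],p["camera_from_world"])
    for n in ["warmer","warmer_front","drip_tray","tray_rear","tray_handle","left_cap","left_neck","right_cap","cup","pitcher","glass","teaspoon","sweet_star","sweet_wrapped"]:
        try: print(n,[( [round(float(v)) for v in d["at"]],round(d["confidence"],2)) for d in tip_of(c,n)[:4]])
        except Exception as e: print(n,e)
print(read_time_s(),read_tcp_rot(),read_eef_pos())
E
```

```text
pics
scene [[355.46229192   0.         259.14956733]
 [  0.         355.46229192 192.58584073]
 [  0.           0.           1.        ]] [[ 4.88635064e-01 -8.72487995e-01 -6.87159838e-04 -3.72590185e-01]
 [-6.48592645e-01 -3.62715930e-01 -6.69152251e-01  3.93744290e-01]
 [ 5.83578062e-01  3.27416940e-01 -7.43125018e-01  8.90874309e-01]
 [ 0.00000000e+00  0.00000000e+00  0.00000000e+00  1.00000000e+00]]
warmer []
warmer_front [([232, 192], 0.67), ([269, 218], 0.22)]
drip_tray []
tray_rear [([222, 197], 0.77)]
tray_handle [([210, 210], 0.89)]
left_cap [([187, 165], 0.67), ([194, 146], 0.65), ([221, 149], 0.55)]
left_neck [([216, 150], 0.6), ([216, 204], 0.49)]
right_cap [([255, 163], 0.91)]
cup [([296, 202], 0.92), ([348, 263], 0.72)]
pitcher [([350, 262], 0.86), ([208, 211], 0.64)]
glass []
teaspoon [([296, 293], 0.7)]
sweet_star [([265, 240], 0.55)]
sweet_wrapped [([270, 219], 0.74), ([221, 147], 0.53)]
top [[350.41367982   0.         260.82721629]
 [  0.         350.41367982 182.58602456]
 [  0.           0.           1.        ]] [[-2.85730097e-03 -9.99995775e-01 -5.34780625e-04 -
[... 209 characters left out ...]
00e+00]]
warmer [([229, 144], 0.55)]
warmer_front [([224, 167], 0.65), ([249, 146], 0.43)]
drip_tray [([228, 197], 0.63)]
tray_rear [([222, 181], 0.93)]
tray_handle [([229, 213], 0.55)]
left_cap [([199, 146], 0.94), ([164, 155], 0.89), ([152, 126], 0.88)]
left_neck [([201, 139], 0.72), ([226, 180], 0.62)]
right_cap [([251, 144], 0.81), ([380, 153], 0.32)]
cup [([292, 148], 0.71), ([229, 210], 0.17)]
pitcher [([369, 191], 0.98), ([378, 154], 0.25)]
glass [([379, 157], 0.81)]
teaspoon [([341, 236], 0.58)]
sweet_star [([293, 204], 0.45)]
sweet_wrapped [([284, 181], 0.77), ([292, 148], 0.64)]
1.5 [ 1.99074952e-01  9.79984267e-01 -1.34296416e-05 -6.34869530e-06] [0.25359759 0.59847209 0.22738003]
```

View pics/scene0.png

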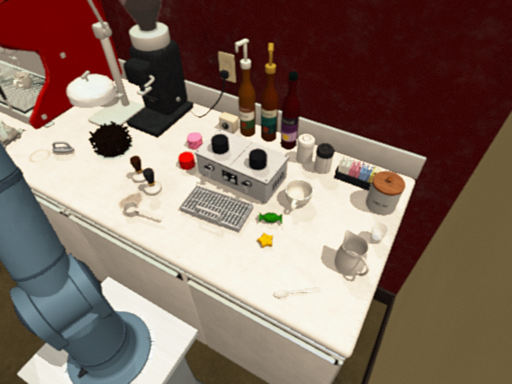

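View pics/top0.png

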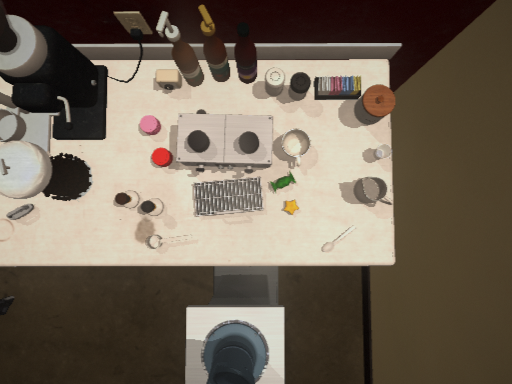

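```bash
python3 - <<'E'
import cv2
im=cv2.imread("pics/top0.png"); cv2.imwrite("pics/top0c.png",cv2.resize(im[95:245,130:330],None,fx=4,fy=4,interpolation=cv2.INTER_CUBIC))
im=cv2.imread("pics/scene0.png"); cv2.imwrite("pics/scene0c.png",cv2.resize(im[110:260,140:340],None,fx=4,fy=4,interpolation=cv2.INTER_CUBIC))
E
```

```text
(no output)
```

View pics/top0c.png

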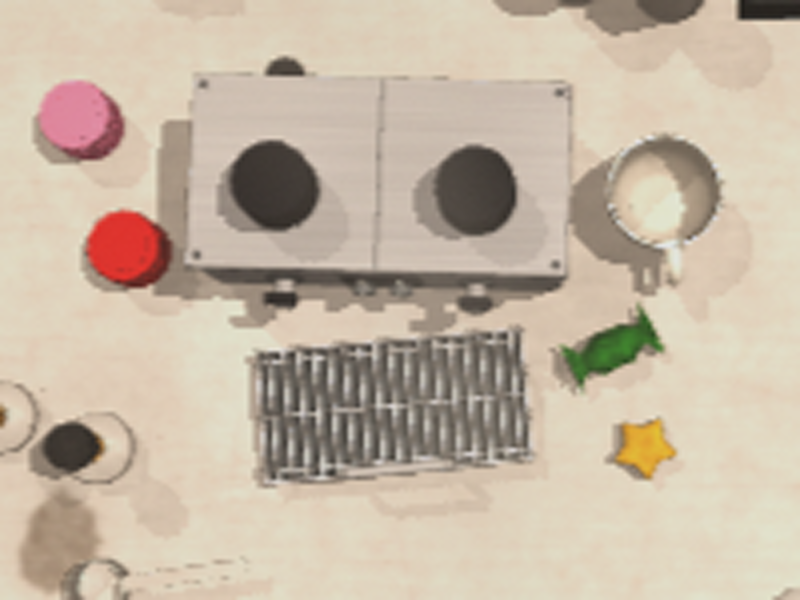

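View pics/scene0c.png

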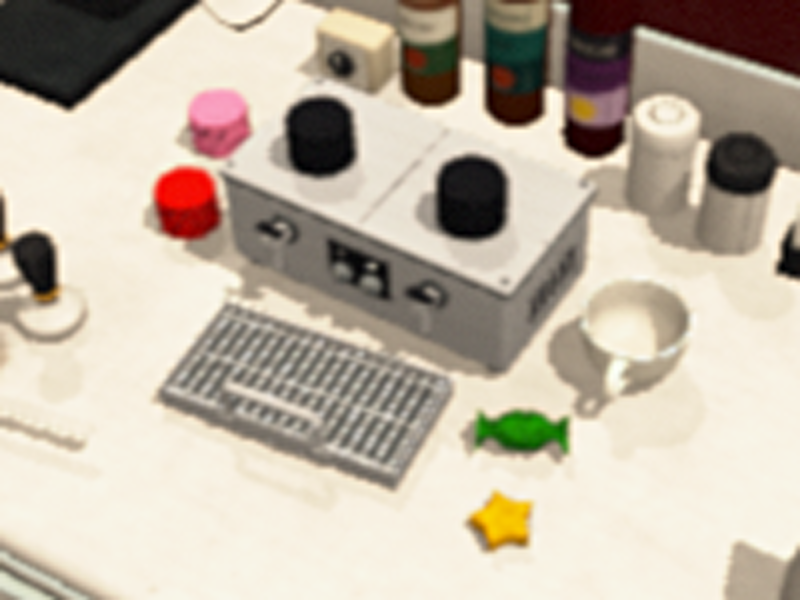

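Candidates for left_cap, as pixels in the top picture: black cap on the left tank (199,141), black cap on the right tank (249,143), pink look-alike (150,125), red look-alike (162,157). By the description I choose the black one at (199,141), and the crop confirms it sits on the warmer's left tank. The tray is askew in front, with the sweet and star just to the right of it.

```bash
cat > h.py <<'E'
from bench import *
import numpy as np, cv2
from scipy.spatial.transform import Rotation as R
from scipy.optimize import least_squares
def ray(cam,uv,z,p=None):
    p=p or camera_params(cam); T=p["camera_from_world"]; K=p["K"]
    d=T[:3,:3].T@np.linalg.solve(K,[uv[0],uv[1],1.]); c=-T[:3,:3].T@T[:3,3]
    return c+d*(z-c[2])/d[2]
def proj(cam,X,p=None):
    p=p or camera_params(cam); T=p["camera_from_world"]; q=p["K"]@(T[:3,:3]@np.asarray(X).T+T[:3,3:]); return (q[:2]/q[2]).T
def fit(hx,hy,z,uvs,cam="top"):
    # uvs order: rear-left, rear-right, front-right, front-left
    P=np.array([ray(cam,u,z)[:2] for u in uvs]); M=np.array([[hx,hy],[hx,-hy],[-hx,-hy],[-hx,hy]])
    f=lambda q:(M@R.from_euler('z',q[2]).as_matrix()[:2,:2].T+q[:2]-P).ravel()
    r=least_squares(f,[*P.mean(0),0]); return r.x,np.round(r.fun.reshape(4,2)*1000,1)
def down(yaw): # jaw (tool y) direction: yaw of tool x axis ; z down
    return (R.from_euler('z',yaw)*R.from_euler('x',np.pi)).as_quat()
E
python3 - <<'E'
from h import *
c=lambda L,ox=130,oy=95:[(ox+u/4,oy+v/4) for u,v in L]
print("warmer",*fit(.075,.145,.115,c([(193,75),(573,82),(566,275),(187,264)])))
print("tray",*fit(.055,.11,.024,c([(252,353),(520,328),(531,460),(263,486)])))
print("Ltop",ray("top",c([(274,185)])[0],.16),"Rtop",ray("top",c([(475,190)])[0],.16))
o=[(140+u/4,110+v/4) for u,v in [(220,165),(363,223),(503,295)]]
for u in o: print("scene",ray("scene",u,.115))
print("scene L",ray("scene",(140+320/4,110+122/4),.160), "R",ray("scene",(140+471/4,110+180/4),.16))
print("handle scene",ray("scene",(140+272/4,110+407/4),.055),"top tip", ray("top",(229,213),.055))
print(R.from_quat(read_tcp_rot()).as_matrix().round(2))
E
```

```text
warmer [ 0.68308376  0.02283419 -0.02724005] [[ 2.2 -0.3]
 [ 0.6  0.4]
 [-0.7 -1.6]
 [-2.   1.5]]
tray [0.50944626 0.02158485 0.09111655] [[ 0.7  0.2]
 [ 0.8  0.4]
 [-0.9 -1. ]
 [-0.5  0.5]]
Ltop [0.66544251 0.09503487 0.16      ] Rtop [ 0.66132618 -0.05121476  0.16      ]
scene [0.61284705 0.16804073 0.115     ]
scene [0.61191502 0.0227013  0.115     ]
scene [ 0.59649354 -0.11680455  0.115     ]
scene L [0.65883044 0.09157506 0.16      ] R [ 0.65760541 -0.05374268  0.16      ]
handle scene [0.45179948 0.01016338 0.055     ] top tip [0.45642579 0.0149172  0.055     ]
[[-0.92  0.39 -0.  ]
 [ 0.39  0.92 -0.  ]
 [ 0.   -0.   -1.  ]]
```

```bash
python3 - <<'E'
from h import *
import math
print(read_time_s())
for p in [(.458,.017,.16),(.662,.0935,.2)]:
  for y in np.arange(-180,181,30):
    q=inverse_kinematics(p,down(np.radians(y))); print(p,y,None if q is None else np.round(q,2))
E
```

```text
1.5
(0.458, 0.017, 0.16) -180 [-0.67  0.1   0.57  2.13 -0.07  0.93  1.51]
(0.458, 0.017, 0.16) -150 [-0.62  0.1   0.52  2.13 -0.06  0.93  2.03]
(0.458, 0.017, 0.16) -120 [-0.57  0.1   0.47  2.13 -0.05  0.93  2.55]
(0.458, 0.017, 0.16) -90 [ 0.99  0.31 -1.22  2.07  0.35  1.    2.72]
(0.458, 0.017, 0.16) -60 [-1.36  0.36  1.43  2.15 -0.43  0.98 -2.31]
(0.458, 0.017, 0.16) -30 [-1.36  0.36  1.43  2.15 -0.43  0.98 -1.79]
(0.458, 0.017, 0.16) 0 [-0.84  0.11  0.76  2.14 -0.09  0.93 -1.6 ]
(0.458, 0.017, 0.16) 30 [-0.84  0.11  0.75  2.14 -0.09  0.93 -1.08]
(0.458, 0.017, 0.16) 60 [-0.8   0.1   0.71  2.14 -0.08  0.93 -0.56]
(0.458, 0.017, 0.16) 90 [-0.76  0.1   0.67  2.13 -0.08  0.93 -0.04]
(0.458, 0.017, 0.16) 120 [-0.73  0.1   0.64  2.13 -0.07  0.93  0.47]
(0.458, 0.017, 0.16) 150 [-0.7   0.1   0.61  2.13 -0.07  0.93  0.99]
(0.458, 0.017, 0.16) 180 [-0.67  0.1   0.57  2.13 -0.07  0.93  1.51]
(0.662, 0.0935, 0.2) -180 [-0.49  0.46  0.38  1.59 -0.18  1.13  1.51]
(0.662, 0.0935, 0.2) -150 [-0.43  0.45  0.3   1.59 -0.14  1.13  2.  ]
(0.662, 0.0935, 0.2) -120 [-0.37  0.45  0.22  1.58 -0.1   1.13  2.49]
(0.662, 0.0935, 0.2) -90 [ 0.6   0.8  -1.25  1.53  0.77  1.37  2.43]
(0.662, 0.0935, 0.2) -60 [-1.03  0.9   1.37  1.61 -0.9   1.39 -2.17]
(0.662, 0.0935, 0.2) -30 [-1.03  0.9   1.37  1.61 -0.9   1.39 -1.65]
(0.662, 0.0935, 0.2) 0 [-0.72  0.52  0.71  1.6  -0.36  1.15 -1.5 ]
(0.662, 0.0935, 0.2) 30 [-0.7   0.51  0.68  1.6  -0.34  1.15 -0.99]
(0.662, 0.0935, 0.2) 60 [-0.75  0.53  0.75  1.6  -0.39  1.16 -0.43]
(0.662, 0.0935, 0.2) 90 [-0.69  0.51  0.66  1.6  -0.34  1.15  0.05]
(0.662, 0.0935, 0.2) 120 [-0.63  0.49  0.58  1.6  -0.29  1.14  0.54]
(0.662, 0.0935, 0.2) 150 [-0.57  0.47  0.49  1.59 -0.24  1.13  1.02]
(0.662, 0.0935, 0.2) 180 [-0.49  0.46  0.38  1.59 -0.18  1.13  1.51]
```

```bash
python3 - <<'E'
from h import *
y=np.pi/2+.091
move_ptp([.458-.01,.017,.19],down(y))
p=camera_params("wrist"); im=read_camera("wrist"); cv2.imwrite("pics/w1.png",im[:,:,::-1])
for n in ["tray_handle","tray_rear"]:
    for d in tip_of("wrist",n)[:3]: print(n,d, ray("wrist",d["at"],.055 if "handle" in n else 0,p))
print(read_time_s(),read_eef_pos())
for n,off,z in [("h",-.0515,.055)]:
    Rz=R.from_euler('z',.091).as_matrix(); X=np.array([.509,.0216,0])+np.array([[-.0515,.036,.055],[-.0515,-.036,.055]])@Rz.T
    print(proj("wrist",X,p))
E
```

```text
tray_handle {'at': [255.9, 181.1], 'confidence': 0.71} [0.45649455 0.01457863 0.055     ]
tray_rear {'at': [344.8, 168.6], 'confidence': 0.56} [0.56755155 0.02731803 0.        ]
3.85 [0.44829941 0.0179384  0.19008067]
[[257.67255561 144.65069825]
 [256.90703014 211.2713317 ]]
```

View pics/w1.png

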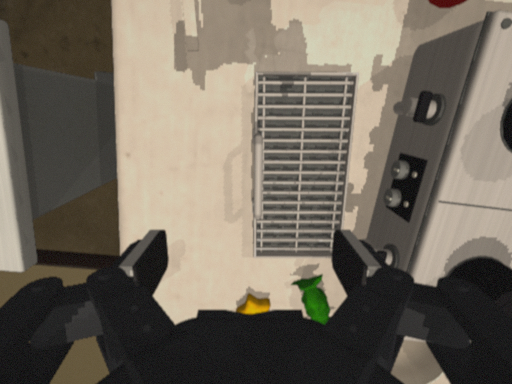

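The wrist picture shows the handle bar at column 258, rows 135–220, within a few pixels of my prediction. Grasping it now.

```bash
python3 - <<'E'
from h import *
y=np.pi/2+.091
movel([.457,.017,.19],down(y))
movel([.457,.017,.054],down(y))
print(read_eef_pos(),read_ft_force())
move_gripper(0.0,30)
print(read_finger_gap(),read_ft_force(),read_eef_pos(),read_time_s())
im=read_camera("scene"); cv2.imwrite("pics/s1.png",cv2.resize(im[110:260,140:340],None,fx=4,fy=4)[:,:,::-1])
E
```

```text
[0.45783169 0.01701636 0.05469911] [ 0.28159169 -0.03668528  1.1199486 ]
0.00036063688790503976 [-4.41624182  0.12306138 14.01665887] [0.4578992  0.01715563 0.05546175] 5.9333
```

View pics/s1.png

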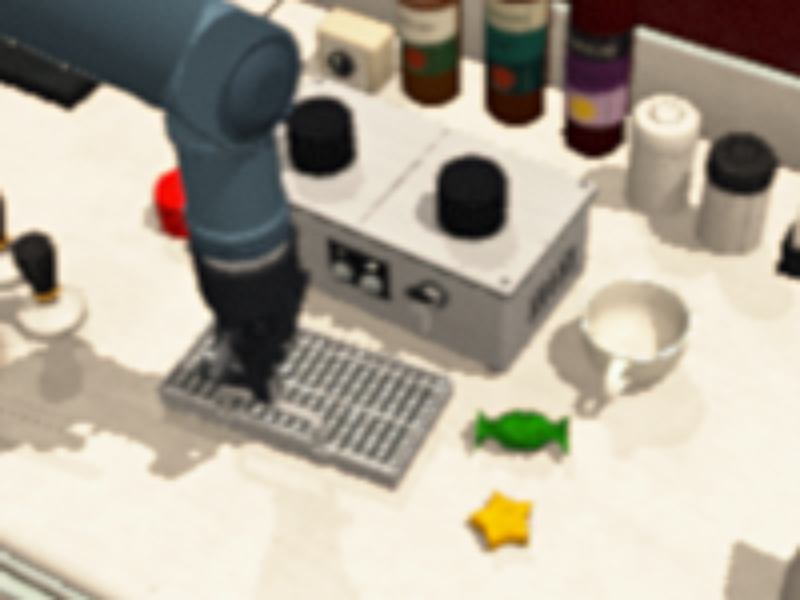

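```bash
python3 - <<'E'
from h import *
im=read_camera("wrist"); cv2.imwrite("pics/w2.png",im[:,:,::-1])
im=read_camera("top"); cv2.imwrite("pics/t2.png",cv2.resize(im[95:245,130:330],None,fx=4,fy=4)[:,:,::-1])
print(read_ft_force(),read_ft_torque())
E
```

```text
[-2.43536574 -0.78992676 12.12622862] [-0.04030206  0.65509597 -0.03303699]
```

View pics/w2.png

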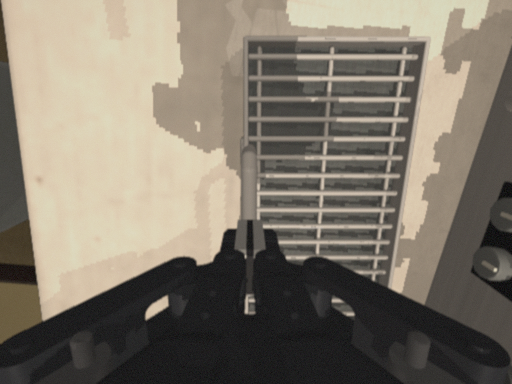

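View pics/t2.png

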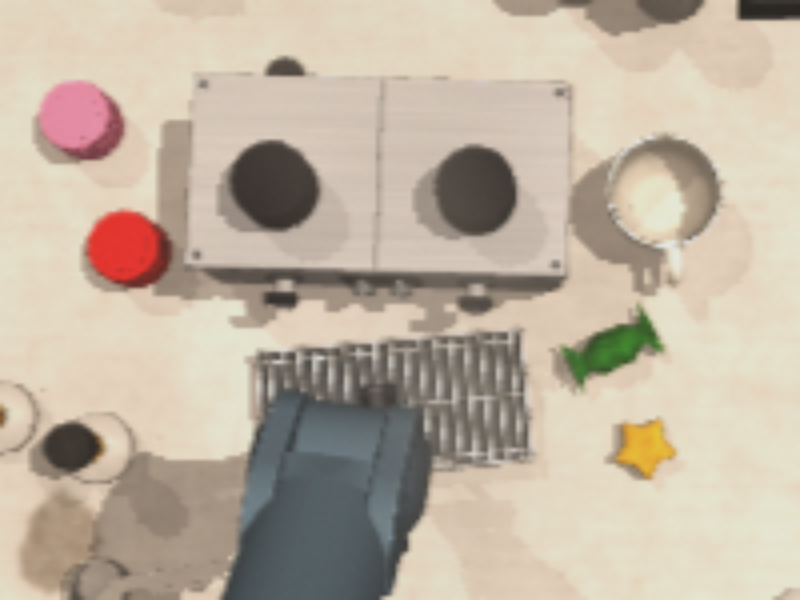

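```bash
python3 - <<'E'
import cv2
im=cv2.imread("pics/w2.png"); cv2.imwrite("pics/w2c.png",cv2.resize(im[130:330,150:350],None,fx=3,fy=3,interpolation=cv2.INTER_CUBIC))
E
```

```text
(no output)
```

View pics/w2c.png

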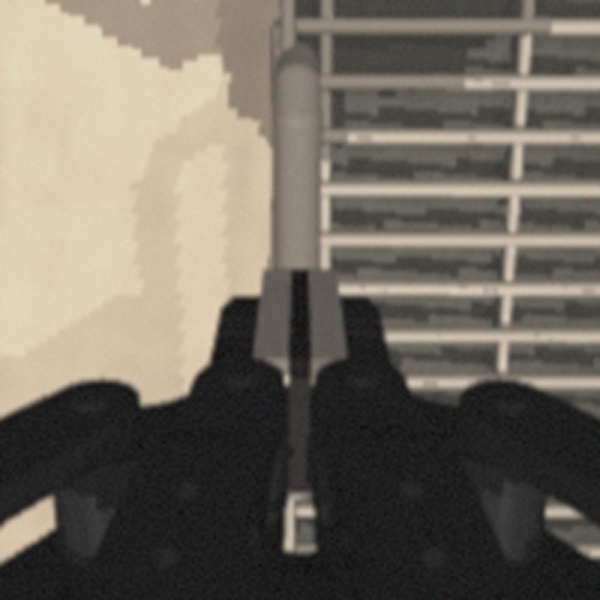

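```bash
python3 - <<'E'
from h import *
y=np.pi/2+.091
movel([.472,.018,.0547],down(y-.03),speed=.05)
print(read_ft_force(),read_ft_torque(),read_eef_pos(),read_finger_gap())
im=read_camera("wrist"); cv2.imwrite("pics/w3.png",cv2.resize(im[130:330,150:350],None,fx=3,fy=3,interpolation=cv2.INTER_CUBIC)[:,:,::-1])
E
```

```text
[-27.35059826  -1.68728071  45.03541655] [-0.20897576  6.34125265  0.10638984] [0.45842712 0.01721657 0.05495368] 0.0002009803098638026
```

View pics/w3.png

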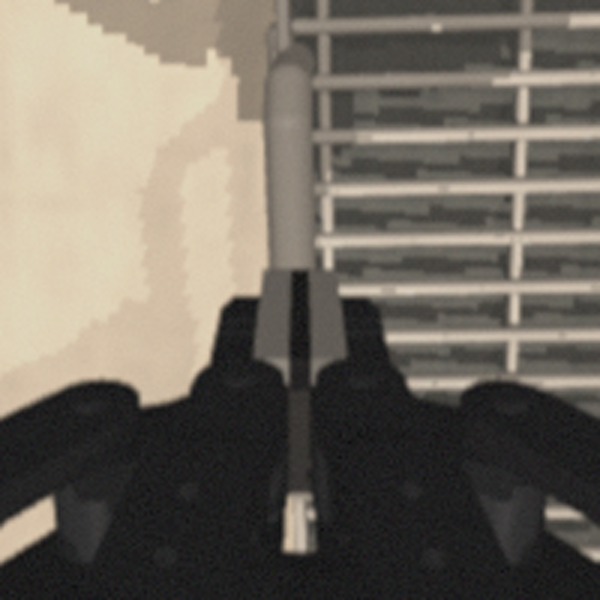

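```bash
python3 - <<'E'
from h import *
p=camera_params("wrist"); Rt=R.from_quat(read_tcp_rot()).as_matrix(); t=read_eef_pos()
print(Rt.round(3), t)
for z in (-.02,0,.019,.032):
  X=np.array([[sx*.011,sy,z] for sx in(-1,1) for sy in (0,.0045,.012)])
  print(z,((proj("wrist",X@Rt.T+t,p)-[150,130])*3).round().tolist())
T=p["camera_from_world"]; print("cam in tool",Rt.T@(-T[:3,:3].T@T[:3,3]-t))
# bar width by pixel
for z in (.045,.055,.065):
    print(z,[ray("wrist",(150+u/3,130+200/3),z,p).round(4) for u in (268,316)],ray("wrist",(150+292/3,130+55/3),z,p).round(4))
E
```

```text
[[-0.06   0.998 -0.032]
 [ 0.998  0.06   0.004]
 [ 0.006 -0.032 -0.999]] [0.4584499  0.0171986  0.05497253]
-0.02 [[293.0, 409.0], [319.0, 410.0], [363.0, 410.0], [293.0, 291.0], [320.0, 291.0], [366.0, 291.0]]
0 [[294.0, 354.0], [317.0, 354.0], [355.0, 354.0], [294.0, 248.0], [318.0, 248.0], [358.0, 248.0]]
0.019 [[295.0, 312.0], [315.0, 312.0], [350.0, 312.0], [294.0, 216.0], [316.0, 216.0], [351.0, 216.0]]
0.032 [[295.0, 288.0], [314.0, 288.0], [346.0, 288.0], [295.0, 198.0], [315.0, 198.0], [348.0, 198.0]]
cam in tool [ 0.0664157   0.00099112 -0.14657085]
0.045 [array([0.4519, 0.0342, 0.045 ]), array([0.4614, 0.0349, 0.045 ])] [0.455  0.0632 0.045 ]
0.055 [array([0.4524, 0.0373, 0.055 ]), array([0.4613, 0.038 , 0.055 ])] [0.4553 0.0645 0.055 ]
0.065 [array([0.4529, 0.0404, 0.065 ]), array([0.4612, 0.041 , 0.065 ])] [0.4556 0.0657 0.065 ]
```

```bash
python3 - <<'E'
from h import *
y=np.pi/2+.091
movel([.4585,.0172,.056],down(y),speed=.05)
print(read_ft_force())
movel([.4585,.0172,.12],down(y),speed=.15)
print(read_ft_force(),read_eef_pos(),read_finger_gap(),read_time_s())
p=camera_params("scene")
im=read_camera("scene"); cv2.imwrite("pics/s4.png",cv2.resize(im[150:250,150:270],None,fx=6,fy=6,interpolation=cv2.INTER_CUBIC)[:,:,::-1])
t=read_eef_pos();Rt=R.from_quat(read_tcp_rot()).as_matrix()
print(((proj("scene",[t+Rt[:,2]*z for z in (-.02,0,.019)],p)-[150,150])*6).round())
im=read_camera("wrist"); cv2.imwrite("pics/w4.png",cv2.resize(im[130:330,150:350],None,fx=3,fy=3,interpolation=cv2.INTER_CUBIC)[:,:,::-1])
E
```

```text
[0.81306825 0.3440073  0.95044433]
[-0.81589206  0.10043181 -0.51998751] [0.45850755 0.01743551 0.11979188] -0.0002401853582658975 7.5833
[[325. 250.]
 [329. 277.]
 [334. 302.]]
```

View pics/s4.png

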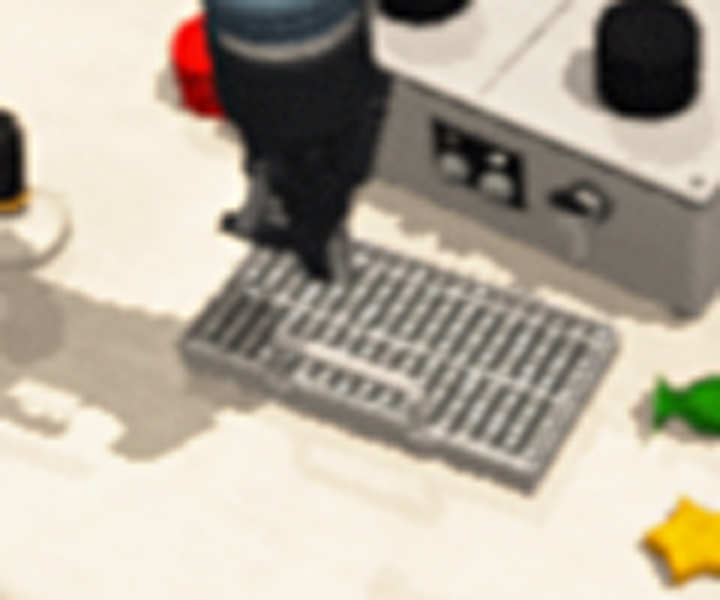

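View pics/w4.png

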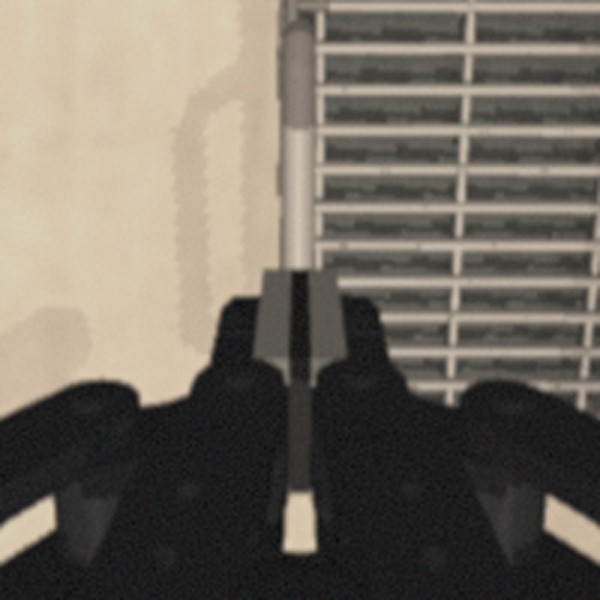

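The closed fingertips end around row 285 in the scene crop, short of the 302 expected. They also landed on top of the bar. So they reach roughly 20 mm less far than the stated TCP implies, and I'll grasp deeper.

```bash
python3 - <<'E'
from h import *
y=np.pi/2+.091
move_gripper(0.085)
movel([.4575,.017,.034],down(y))
print(read_eef_pos(),read_ft_force(), read_finger_gap())
move_gripper(0.0,40)
print(read_finger_gap(),read_ft_force(),read_eef_pos(),read_time_s())
im=read_camera("wrist"); cv2.imwrite("pics/w5.png",cv2.resize(im[130:330,150:350],None,fx=3,fy=3,interpolation=cv2.INTER_CUBIC)[:,:,::-1])
E
```

```text
[0.45810372 0.01686169 0.03440894] [0.06046877 0.29350857 0.45359198] 0.08507038683352111
0.007261343920289503 [-1.56339665 -0.0968177   4.2939373 ] [0.45746161 0.01709187 0.03425189] 9.8833
```

View pics/w5.png

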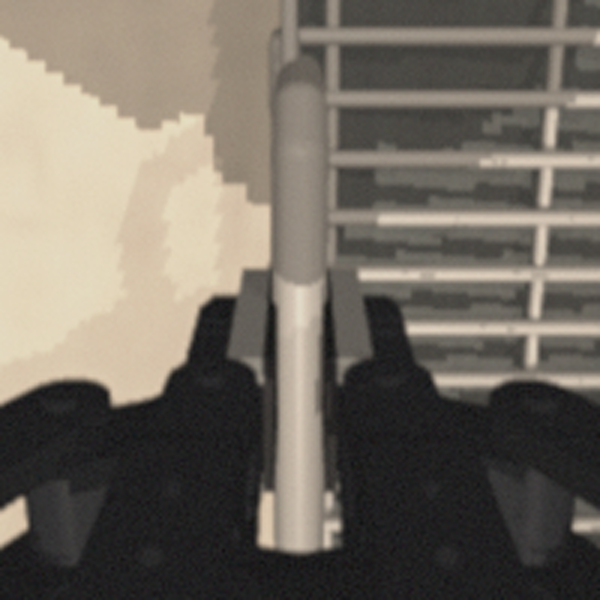

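```bash
python3 - <<'E'
from h import *
b=np.pi/2
movel([.488,.024,.034],down(b-.01),speed=.06)
print(read_ft_force(),read_ft_torque(),read_eef_pos(),read_finger_gap())
x=.488
while x<.515:
    x+=.003; movel([x,.0275,.034],down(b-.027),speed=.03)
    f=read_ft_force(); print(round(x,4),f.round(1),read_eef_pos().round(4))
    if f[0]<-18: break
print(read_ft_torque(),read_time_s(),R.from_quat(read_tcp_rot()).as_matrix()[:2,0])
im=read_camera("top"); cv2.imwrite("pics/t6.png",cv2.resize(im[95:245,130:330],None,fx=4,fy=4,interpolation=cv2.INTER_CUBIC)[:,:,::-1])
E
```

```text
[-15.02826131  -2.20501587  23.7384092 ] [-0.14610022  3.23863936  0.17600071] [0.48067672 0.0233099  0.03394744] 0.007466878335513587
0.491 [-16.3  -3.9  27.9] [0.4826 0.0245 0.0339]
0.494 [-22.8  -4.3  35.4] [0.4825 0.0245 0.0339]
[-0.83026091  4.97639183  0.2332547 ] 11.1583 [0.02777267 0.99961425]
```

View pics/t6.png

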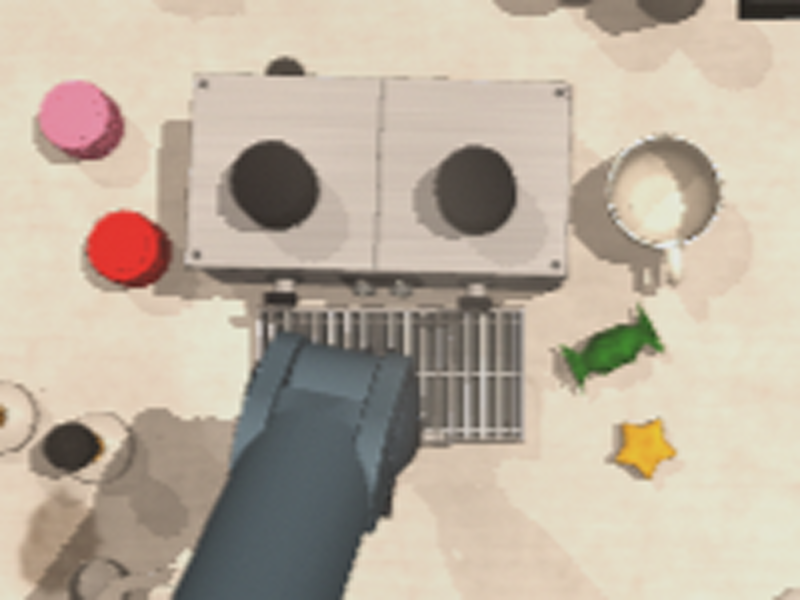

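```bash
python3 - <<'E'
from h import *
b=np.pi/2
x=.494;z=.034
z0=z
for i in range(22):
    f=read_ft_force()
    if f[2]>8 and z<.044: z+=.0015
    elif f[2]<0: z-=.001
    if f[0]>-12: x+=.003
    movel([x,.0275,z],down(b-.03),speed=.05)
    f=read_ft_force(); print(round(x,4),round(z,4),f.round(1),read_eef_pos().round(4))
    if f[0]<-30 or x>.52: break
print(read_ft_torque(),read_time_s(),read_finger_gap())
E
```

```text
0.494 0.0355 [-0.7  0.7 -4.2] [0.4928 0.0273 0.0347]
0.497 0.0345 [-7.8 -1.2 10.1] [0.4939 0.0275 0.0341]
0.5 0.036 [-1.6 -0.  -3.7] [0.5003 0.0278 0.0355]
0.503 0.035 [-7.1  1.6  3. ] [0.4998 0.0279 0.0341]
0.506 0.035 [-12.4  -0.1   9.8] [0.4997 0.0279 0.0341]
0.506 0.0365 [-8.9  0.2 -1. ] [0.4998 0.0278 0.0345]
0.509 0.0355 [-16.3   0.9  15. ] [0.4996 0.0279 0.0341]
0.509 0.037 [-13.2   1.    2.3] [0.4996 0.0279 0.0341]
0.509 0.037 [-12.5   0.5   3. ] [0.4996 0.0279 0.0342]
0.509 0.037 [-13.6  -0.    3. ] [0.4996 0.0279 0.0342]
0.509 0.037 [-12.4   0.6   2.2] [0.4996 0.0279 0.0342]
0.509 0.037 [-11.5   1.6   3.1] [0.4996 0.0279 0.0342]
0.512 0.037 [-18.2   1.5  10.2] [0.4995 0.0279 0.0341]
0.512 0.0385 [-15.4   1.1   1.1] [0.4997 0.0279 0.0347]
0.512 0.0385 [-16.5   1.3   1.3] [0.4997 0.0279 0.0346]
0.512 0.0385 [-15.7   0.7   1.7] [0.4996 0.0279 0.0346]
0.512 0.0385 [-15.1   0.5   2.5] [0.4997 0.0279 0.0346]
0.512 0.0385 [-14.8   0.6   1.6] [0.4997 0.0279 0.0346]
0.512 0.0385 [-15.8   0.9   1.1] [0.4997 0.0279 0.0346]
0.512 0.0385 [-16.3   0.5   2. ] [0.4997 0.0279 0.0346]
0.512 0.0385 [-17.    0.9   2.3] [0.4997 0.0279 0.0346]
0.512 0.0385 [-15.3   1.1   2.3] [0.4997 0.0279 0.0346]
[ 0.18578514  3.23568431 -0.01524341] 16.7083 0.007425794463615193
```

```bash
python3 - <<'E'
from h import *
b=np.pi/2
movel([.5025,.0279,.0355],down(b-.03),speed=.05)
print(read_ft_force())
move_gripper(.085)
movel([.5,.0279,.13],speed=.25)
move_ptp([.60,.18,.26],down(b))
print(read_time_s())
im=read_camera("top"); cv2.imwrite("pics/t7.png",cv2.resize(im[95:245,130:330],None,fx=4,fy=4,interpolation=cv2.INTER_CUBIC)[:,:,::-1])
p=camera_params("wrist"); im=read_camera("wrist"); cv2.imwrite("pics/w7.png",im[:,:,::-1])
np.save("p7.npy",np.array([p["K"].tolist()+[[0]*3],p["camera_from_world"][:,:3].tolist()]));np.save("T7.npy",p["camera_from_world"])
im=read_camera("scene"); cv2.imwrite("pics/s7.png",cv2.resize(im[110:260,140:340],None,fx=4,fy=4,interpolation=cv2.INTER_CUBIC)[:,:,::-1])
E
```

```text
[-6.80398966  0.74534966 -2.12944693]
19.2083
```

View pics/t7.png

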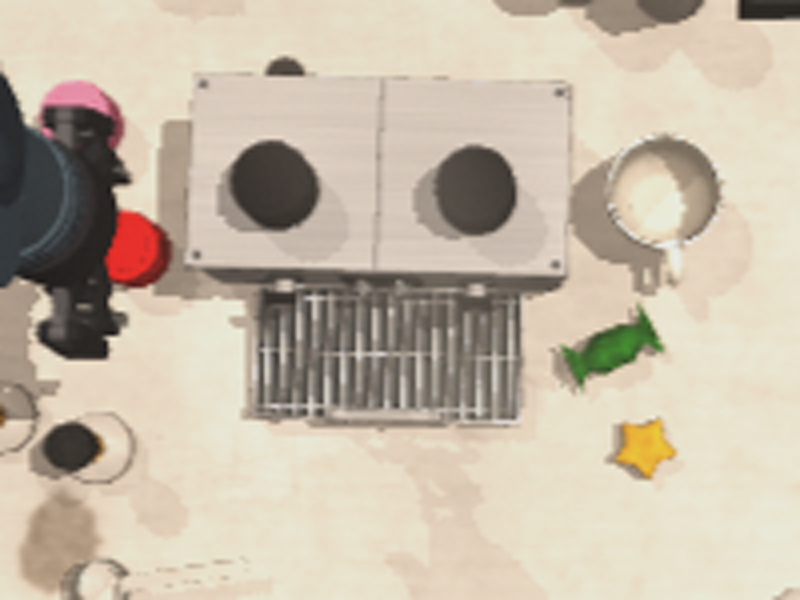

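View pics/w7.png

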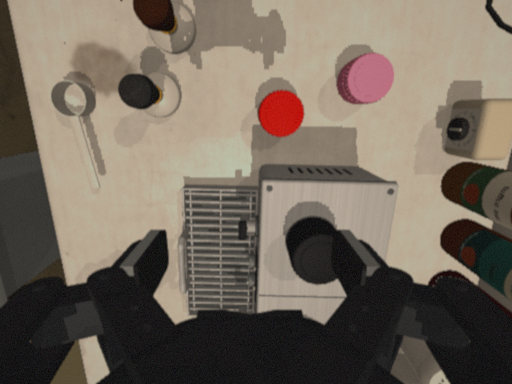

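View pics/s7.png

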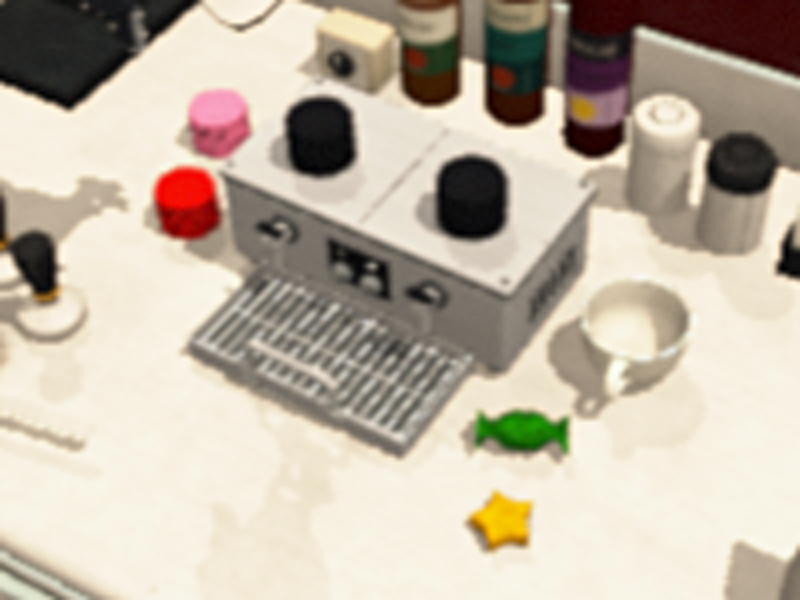

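```bash
python3 - <<'E'
from h import *
b=np.pi/2
c=lambda L,ox=130,oy=95:[(ox+u/4,oy+v/4) for u,v in L]
A,B=[ray("top",u,.024) for u in c([(247,419),(521,426)])]
print("tray front mid",(A+B)/2,"yaw",-(B-A)[0]/(B-A)[1], "centre x",((A+B)/2)[0]+.055)
move_ptp([.655,.03,.26],down(b))
p=camera_params("wrist"); im=read_camera("wrist"); cv2.imwrite("pics/w8.png",im[:,:,::-1])
g=cv2.cvtColor(im,cv2.COLOR_RGB2GRAY)
for n in ["left_cap","left_neck"]:
    for d in tip_of("wrist",n)[:3]: print(n,d,ray("wrist",d["at"],.116,p))
for d in look_for("wrist","left_cap")[:2]: print("look",d)
print(proj("wrist",[[.662,.0935,.16],[.662,.0935,.116]],p),read_time_s())
np.save("T8.npy",p["camera_from_world"])
E
```

```text
tray front mid [0.49642314 0.02771993 0.024     ] yaw -0.02839161834024348 centre x 0.5514231388260012
left_cap {'at': [264.4, 106.0], 'confidence': 0.95} [0.67044716 0.10038125 0.116     ]
look {'at': [236.8, 6.3], 'confidence': 0.95}
look {'at': [267.1, 103.4], 'confidence': 0.83}
[[257.07083777 113.36209329]
 [256.00765025 113.06753156]] 20.2417
```

View pics/w8.png

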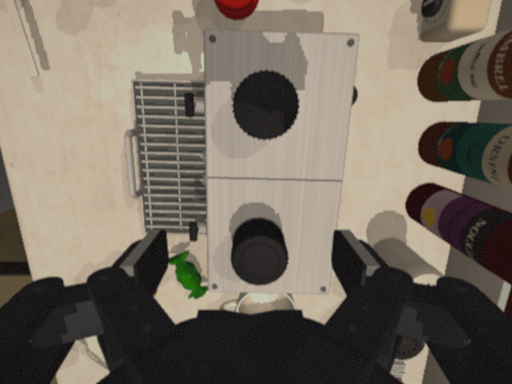

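```bash
python3 - <<'E'
from h import *
p=camera_params("wrist"); print(np.abs(p["camera_from_world"]-np.load("T8.npy")).max(), p["K"][0,0], read_eef_pos())
for n,u in dict(FL=(206,31),BL=(358,35),FR=(205,293),BR=(331,292)).items(): print(n,ray("wrist",u,.115,p).round(4))
print("L",ray("wrist",(266,104.5),.16,p),"R",ray("wrist",(260,247),.16,p))
X=np.array([[s*.075,t*.145,.115] for t in(1,-1) for s in(-1,1)])@R.from_euler('z',-.0272).as_matrix().T+[.683,.0228,0]; print("top-fit corners",X.round(4).tolist())
im=cv2.imread("pics/w8.png");cv2.imwrite("pics/w8c.png",cv2.resize(im[55:160,200:320],None,fx=5,fy=5))
E
```

```text
0.006437193914529499 275.72224313858675 [0.65469265 0.0327078  0.25962471]
FL [0.6135 0.1725 0.115 ]
BL [0.7579 0.1697 0.115 ]
FR [ 0.6016 -0.1155  0.115 ]
BR [ 0.7556 -0.1132  0.115 ]
L [0.66924216 0.10490475 0.16      ] R [ 0.66607523 -0.02955811  0.16      ]
top-fit corners [[0.612, 0.1698, 0.115], [0.7619, 0.1657, 0.115], [0.6041, -0.1201, 0.115], [0.754, -0.1242, 0.115]]
```

View pics/w8c.png

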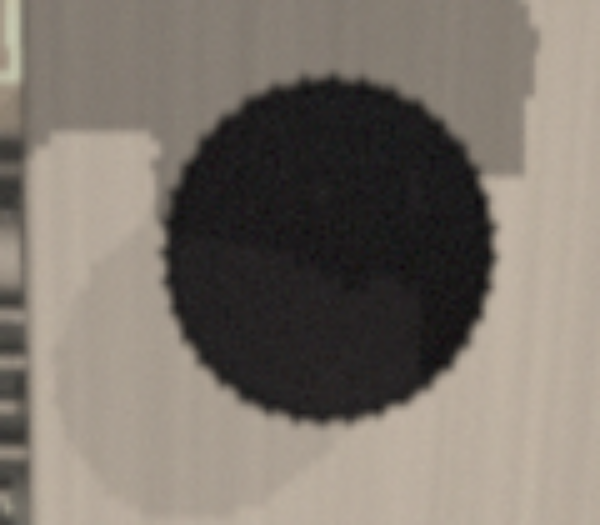

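```bash
python3 - <<'E'
from h import *
p=camera_params("wrist"); T=np.load("T8.npy")
q=dict(K=p["K"],camera_from_world=T)
for nm,qq in (("T8",q),("now",p)):
  print(nm,"L",ray("wrist",(265.8,104.6),.16,qq),"FL",ray("wrist",(206,31),.115,qq),"BL",ray("wrist",(358,35),.115,qq))
p=camera_params("wrist");im=read_camera("wrist");cv2.imwrite("pics/w9.png",im[:,:,::-1])
g=cv2.cvtColor(im,cv2.COLOR_RGB2GRAY)
m=(g<75).astype(np.uint8); n,l,s,c=cv2.connectedComponentsWithStats(m)
for i in range(1,n):
    if s[i,4]>1500: print(s[i],c[i],ray("wrist",c[i],.16,p))
E
```

```text
T8 L [0.66943208 0.10073314 0.16      ] FL [0.6142547  0.16877926 0.115     ] BL [0.75869916 0.16503715 0.115     ]
now L [0.66907266 0.10482194 0.16      ] FL [0.6134548  0.17254733 0.115     ] BL [0.75794532 0.16973672 0.115     ]
[ 418   48   56   58 1962] [442.58715596  80.73037717] [0.81660414 0.12464315 0.16      ]
[ 233   75   66   69 3470] [265.46714697 109.17636888] [0.66886267 0.10105059 0.16      ]
[ 418  106   94   84 3582] [459.82021217 148.89586823] [0.8427117  0.06778575 0.16      ]
[   0  152   30  125 1874] [  9.44983991 233.63553895] [ 0.42223581 -0.01658077  0.16      ]
[    0   187   512   197 52795] [279.6434132  318.40899706] [ 0.68820915 -0.11322348  0.16      ]
[ 231  221   56   67 3036] [258.01086957 254.59123847] [ 0.66422289 -0.03787297  0.16      ]
```

View pics/w9.png

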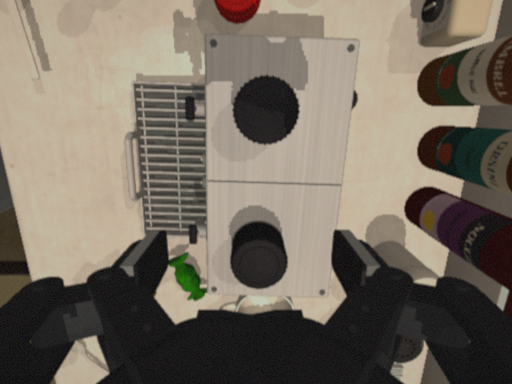

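Wrist view: cap circle at about (265,109), which puts its centre at roughly (0.669, 0.101). The tray's rear edge lies parallel along the warmer's front. Grasping the cap next.

```bash
python3 - <<'E'
from h import *
b=np.pi/2
movel([.668,.099,.20],down(b),speed=.2)
for z in (.16,.146,.136):
    movel([.668,.099,z],speed=.1); f=read_ft_force(); print(z,f.round(1),read_eef_pos().round(4))
    if abs(f[2])>12: break
pause(.15)
move_gripper(0.04,60)
print(read_finger_gap(),read_ft_force(),read_ft_torque(),read_eef_pos(),read_time_s())
im=read_camera("scene"); cv2.imwrite("pics/s10.png",cv2.resize(im[90:210,140:300],None,fx=5,fy=5,interpolation=cv2.INTER_CUBIC)[:,:,::-1])
im=read_camera("wrist"); cv2.imwrite("pics/w10.png",im[:,:,::-1])
E
```

```text
0.16 [0.5 0.1 0.1] [0.6678 0.0985 0.1597]
0.146 [ 0.7 -0.1  0.1] [0.6673 0.0991 0.1452]
0.136 [-0.2  0.3 -0. ] [0.6673 0.0991 0.135 ]
0.05610342547723121 [ 0.183376   -0.28398251  2.54516062] [-0.00644883  0.03416618 -0.00313024] [0.66874413 0.09903864 0.13692933] 22.525
```

View pics/s10.png

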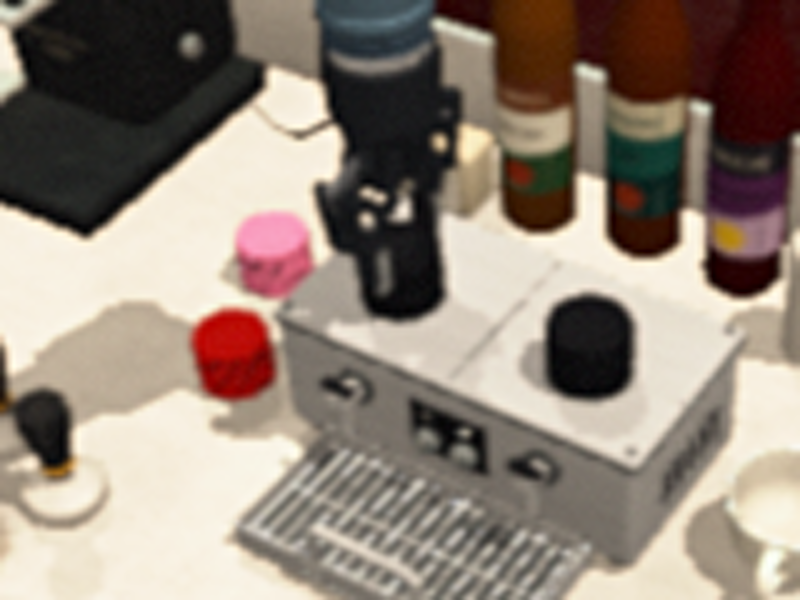

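View pics/w10.png

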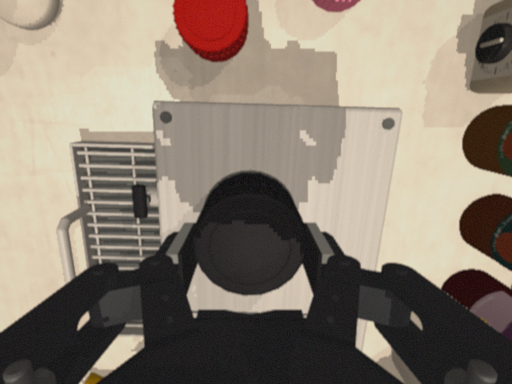

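```bash
cat >> h.py <<'E'
def yaw_now():
    M=R.from_quat(read_tcp_rot()).as_matrix(); return np.degrees(np.arctan2(M[1,0],M[0,0]))
def st(tag): print(tag,"yaw",round(yaw_now(),1),"F",read_ft_force().round(1),"T",read_ft_torque().round(2),"p",read_eef_pos().round(4),"t",round(float(read_time_s()),2),"gap",round(float(read_finger_gap()),4))
E
python3 - <<'E'
from h import *
P=[.6685,.099,.1365]
st(0)
for d in (6,12,18):
    move_ptp(P,down(np.radians(90+d))); pause(.1); st(d)
    if abs(read_ft_torque()[2])>.8: break
E
```

```text
0 yaw 90.0 F [ 0.2 -0.5  3.1] T [0.01 0.13 0.02] p [0.6687 0.099  0.1369] t 22.62 gap 0.0558
6 yaw 95.9 F [ 1.1 -0.4  4.2] T [-0.   -0.03  0.01] p [0.669 0.099 0.137] t 22.98 gap 0.0555
12 yaw 101.8 F [-0.  -0.2  5.4] T [-0.06  0.03  0.  ] p [0.6693 0.099  0.1373] t 23.32 gap 0.0557
18 yaw 107.8 F [0.5 0.4 7.1] T [-0.06  0.07  0.04] p [0.6697 0.0989 0.1379] t 23.68 gap 0.0562
```

Turning counter-clockwise is free: torque is near zero and the cap climbs. So it's a right-hand thread, and I'll keep turning while following the climb.

```bash
python3 - <<'E'
from h import *
for d in (32,46,60,74,88):
    z=.1365+.004*min(d,55)/50
    move_ptp([.6687,.099,z],down(np.radians(90+d))); st(d)
    if abs(read_ft_torque()[2])>1.2: break
pause(.1); st('end')
im=read_camera("scene"); cv2.imwrite("pics/s11.png",cv2.resize(im[90:210,140:300],None,fx=5,fy=5,interpolation=cv2.INTER_CUBIC)[:,:,::-1])
E
```

```text
32 yaw 121.7 F [0.  0.8 4.1] T [ 0.   -0.   -0.01] p [0.6687 0.099  0.1391] t 24.0 gap 0.0556
46 yaw 135.6 F [-0.1 -0.6  4.1] T [ 0.01 -0.01  0.01] p [0.6687 0.0989 0.1401] t 24.32 gap 0.0558
60 yaw 149.6 F [-0.2 -0.8  3.6] T [ 0.05 -0.1   0.02] p [0.6687 0.099  0.1408] t 24.65 gap 0.0561
74 yaw 163.6 F [0.4 1.1 3.3] T [ 0.05 -0.16  0.01] p [0.6689 0.0993 0.1409] t 24.98 gap 0.0559
88 yaw 177.6 F [1.4 1.7 2.6] T [ 0.17 -0.37  0.06] p [0.669  0.0995 0.1409] t 25.3 gap 0.0564
end yaw 177.8 F [1.3 0.7 2.7] T [ 0.22 -0.35 -0.05] p [0.6689 0.0995 0.1409] t 25.4 gap 0.0562
```

View pics/s11.png

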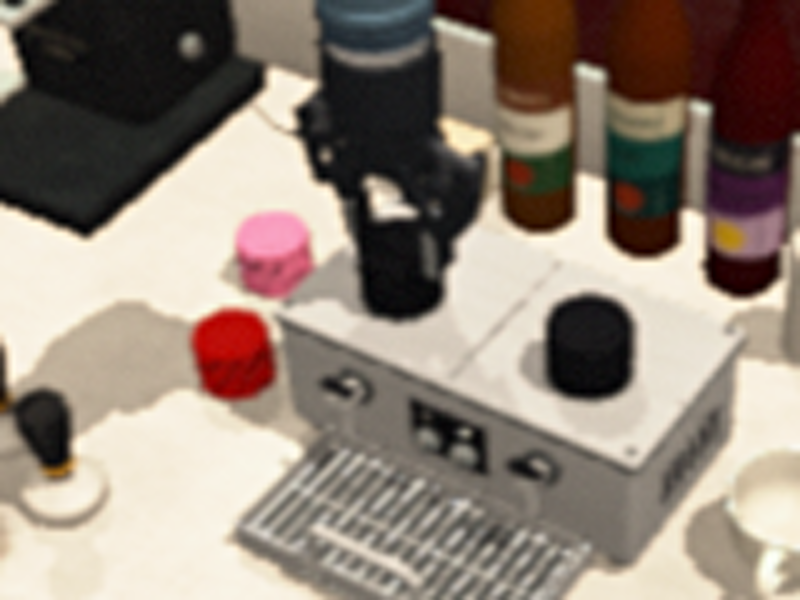

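Turned about 88° with little resistance. Lifting gradually while watching the force.

```bash
python3 - <<'E'
from h import *
for z in (.145,.15,.16,.175,.19,.22):
    movel([.6687,.0992,z],speed=.08); st(z)
    if read_ft_force()[2]<-15: break
im=read_camera("scene"); cv2.imwrite("pics/s12.png",cv2.resize(im[90:210,140:300],None,fx=5,fy=5,interpolation=cv2.INTER_CUBIC)[:,:,::-1])
E
```

```text
0.145 yaw 178.0 F [3.1 1.6 0.2] T [ 0.37 -0.58  0.02] p [0.6685 0.0996 0.1446] t 25.7 gap 0.0559
0.15 yaw 178.0 F [ 2.5  1.3 -1.2] T [ 0.42 -0.59  0.02] p [0.6685 0.0995 0.1501] t 25.95 gap 0.0559
0.16 yaw 178.0 F [-0.9 -0.2 -0.9] T [-0.06  0.03  0.01] p [0.6677 0.0978 0.16  ] t 26.23 gap 0.0558
0.175 yaw 178.0 F [-0.6 -0.1 -1.2] T [-0.02 -0.01 -0.02] p [0.6692 0.0989 0.176 ] t 26.57 gap 0.0557
0.19 yaw 178.0 F [ 0.1  0.4 -0.6] T [ 0.01  0.02 -0.05] p [0.6695 0.0993 0.1912] t 26.91 gap 0.056
0.22 yaw 178.0 F [-0.7  1.2 -1.2] T [-0.    0.08 -0.07] p [0.6691 0.0992 0.2209] t 27.43 gap 0.0557
```

View pics/s12.png

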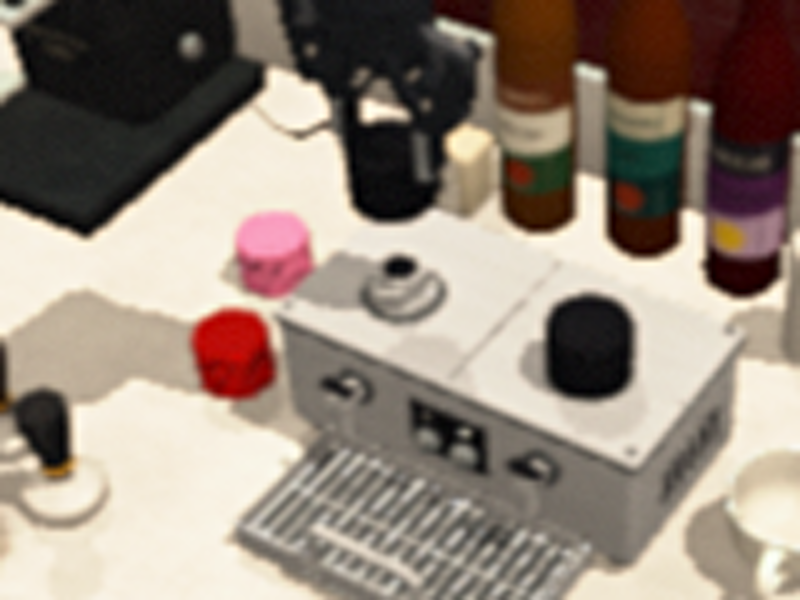

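```bash
python3 - <<'E'
from h import *
movel([.548,.028,.21],speed=.12); pause(.3); st('hold')
pause(.3); st('hold2'); print(abs(read_joint_vel()).max())
for c in ("scene","top"):
    im=read_camera(c); sl=im[90:240,140:340]; cv2.imwrite(f"pics/{c}13.png",cv2.resize(sl,None,fx=4,fy=4,interpolation=cv2.INTER_CUBIC)[:,:,::-1])
E
```

```text
hold yaw 178.0 F [-0.3 -0.2 -1. ] T [ 0.01 -0.02  0.04] p [0.5483 0.0282 0.2099] t 29.1 gap 0.0557
hold2 yaw 178.0 F [ 0.1  0.4 -1.4] T [ 0.02  0.03 -0.01] p [0.548 0.028 0.21 ] t 29.4 gap 0.0557
0.001015299988896702
```

View pics/scene13.png

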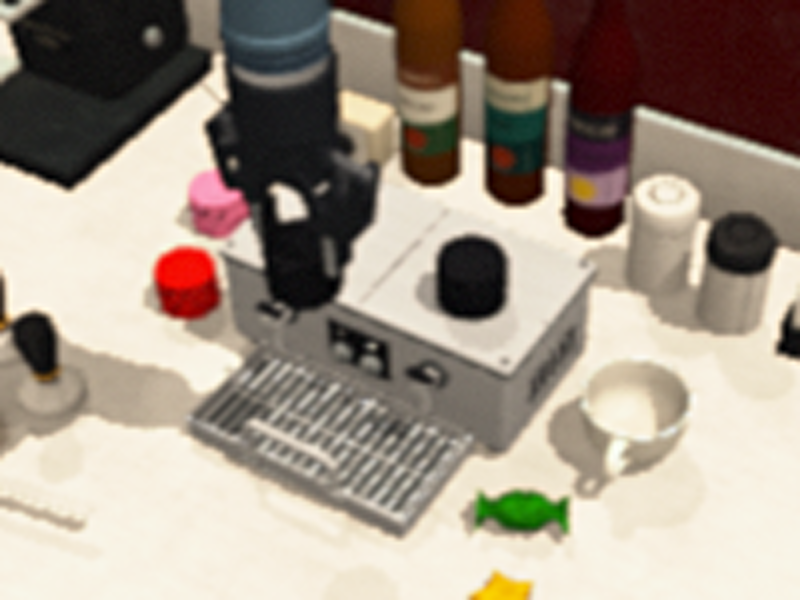

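View pics/top13.png

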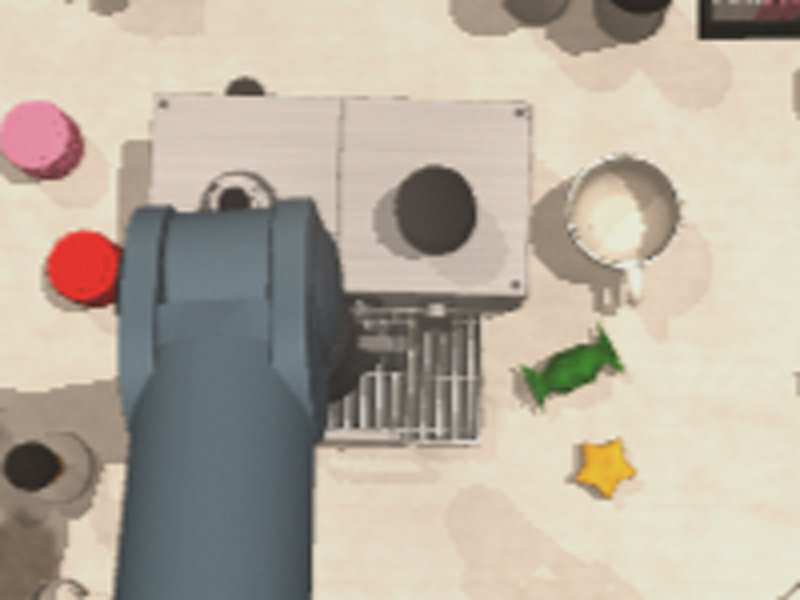

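```bash
python3 - <<'E'
from h import *
print(sign_off())
E
```

```text
the job is handed in; nothing more can be done
None
```

The job is handed in, at about 29 s of the 64 s limit. The tray is docked and the left cap is held mouth down over the middle of the tray. No verdict was reported.

- **Tray:** I gripped the bar handle and slid the tray back until it hit a firm stop. After release, the top camera put its rear edge about 1.5 mm from the warmer's estimated front. The camera error is about 2 mm. It was square to within 0.002 rad.
- **Left cap:** It has a right-hand thread. The first direction I tried, counter-clockwise, turned freely and climbed, so I never tried the other way. I turned it 88° and lifted it clear; the scene picture shows the neck bare.
- **Final hold:** The fingers hold the cap at a 56 mm gap. The TCP is at (0.548, 0.028, 0.210), about 4 mm from the tray's centre, with the cap's underside about 0.19 m above the worktop. Wrist force was only about the cap's weight, and the joints were still.
- **Other things:** The right cap and the bystanders in view looked unmoved. The glass, the teaspoon and the pitcher were outside my last crops, and the arm did not go near them.

Two things disagreed with expectations:
- **First handle grasp:** It missed because the fingertips reach about 20 mm less far than the stated TCP geometry, so they closed on top of the bar. The stuck push that followed reached about 53 N at the wrist, under the 120 N limit, and the tray had not visibly moved. I re-gripped lower.
- **Cap position:** The top and scene estimates differed from the wrist camera by up to about 10 mm. I mostly trusted the wrist camera, and the grasp bore it out.

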